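# Turn a buckle plate over against the edge of the soldering tile

## Robot

A 7-joint arm with a two-finger parallel gripper is mounted at the origin on the work surface. World frame = base frame: x ahead of the robot, y to its left, z up, the work surface at z = 0. Lengths are in m, angles in degrees, forces in N, time in s.
With the tool pointing down it reaches from about 0.425 to 0.875 m from the base axis. Payload 4.7 kg.
Tool frame: the origin (TCP) lies at the centre of the arm's flange, where the gripper is bolted on; the fingertips stand 182 mm ahead of it and the grasp point (between the pads) lies 164 mm ahead of it; z points along the fingers, y is the line along which they close (so a half turn about z gives the same grasp; the last joint's range is limited). The gripper opens to 87 mm and grips with 3 to 60 N. Pads are 19 mm wide; open, the fingers measure 117 mm over their backs; the gripper's body (75 mm by 190 mm) begins 51 mm behind the grasp point.
Start: joints at [0.808, 18.392, -4.016, 83.108, 1.295, 78.541, -3.26], TCP at [0.65, -0, 0.405] pointing down, gripper open.
Joint ranges: [-163.93, 163.93], [-17.29, 119.83], [-79.2, 71.16], [3.27, 140.29], [-89.18, 269.18], [5.43, 117.66], [-154.24, 154.24]. Speed limits (degrees/s): [147.25, 147.25, 180, 180, 180, 180, 180].

## Interface

Orientations are given as [roll, pitch, yaw] about the fixed x, y, z axes, in that order (R = Rz(yaw) Ry(pitch) Rx(roll)).
In Python, from cell import env gives the robot as it stands. The module is installed in compiled form; this text tells all that it offers.
- The arm moves only by the tool step_arm, never from a script. Its argument "steps" is one flat list of numbers, 5 for each row, row after row: the opening, from 0 (shut) to 1 (fully open), then the shift along the tool's x, y, z in mm, then the turn about the tool's z in degrees. In form: [grip, dx, dy, dz, roll, grip, dx, dy, dz, roll, ...]. A call has 1 to 12 rows; each row shifts and turns the commanded pose from where the row before left it, along the tool's axes as they then stand; what a row does not reach is not made up. A row lasts 1/8 s, in which the tool goes at most 62.5 mm and 10.7 degrees, less where a joint would pass 70% of its speed; a pose out of reach is approached as far as the arm can. A call with a gripper value outside its range is refused whole. The fingers move at their own pace and stop on an object; "grip_force" is the grip in N (left out, the last holds). Time passes only in rows, so rows that do not move let the fingers close. It gives the time, the measured TCP pose, the force, the opening and the grip force at its end, in the units of the state.
- env.get_obs(): the state, without advancing time (a new reading comes with each control period).
- env.read_camera(name): name is "scene" or "side" or "wrist"; returns a dict with "image" (420x560x3 uint8, red, green, blue), "camera_matrix" (3x3 intrinsics, pixels), "R" (3x3) and "t" (3): a world point X has camera coordinates R X + t. Camera axes: x right, y down, z forward; pixel columns grow to the right and rows downward; lengths in m; the calibration is good to about 2 mm. A picture is of the moment at which its call begins. There is no depth.
- env.sign_off(): hands the job in; it is judged then, once.
The state is a dict: "time_s": time; "qpos": joint angles; "joint_velocities": joint speeds; "effort": joint torques, N m; "tool_pos": TCP position; "tool_rot": TCP orientation; "force": force on the tool from outside, world axes, zero at the start; "wrist_torque": the same for the moment, N m; "grip_width": finger opening in m; "grasp_force": force on a finger pad.
Only numpy, scipy, OpenCV 4.12 (cv2) and the standard library are available. Lean on these libraries where they do the work, as an engineer would, in place of code of your own. Each camera call takes 0.05 s, during which the arm holds its last target. There are 200 camera calls.

## Task

The back of the cast buckle plate is to be soldered next, so turn the plate over. Using only the fingertips, without gripping or lifting it, push it along the bench against the front edge of the soldering tile, tip it up on edge there and push it on over, so that it comes to rest flat on the tile with its decorated face down and its back up; its border may overhang the tile's front edge. Leave the other things where they are.

Things in the scene. Friction and masses are not known exactly. Their poses are not given: they have to be found in the camera images.
- plate: Loose cast white-metal buckle plate, 0.13-0.25 kg, decorated face up. Rim 64 (own x) x 80 (own y) x 4 mm thick, over a centred raised back 52 x 68 x 7 mm: 11 mm thick in all, the rim overhangs by 6 mm, 7 mm above the bench. Origin: centre of the underside (the back). Own z: out of the face; own x: roughly towards the tile, 2 to 43 mm from it. Metal slips moderately on bench and tile.
- rim (a point): Middle of the plate's 80 mm long side that faces the robot, half-way up the rim (32 mm from the plate's centre, 9 mm above the bench); axes as the plate's. With the opposite side stopped by the tile, a fingertip pressing on the rim (about 12 N) raises this side by friction as it moves up, if its end stays below the rim.
- tile: Pale soldering tile, fixed to the bench: a plain slab 120 mm (own x) by 180 mm (own y) by 13 mm high. Origin: centre of its underside, on the bench (z = 0). Own x points away from the robot (turned up to 0.3 rad). Its upright front face, towards robot and plate, lies 60 mm from the origin along own -x.
- ring: Brass finger ring, loose, 23 mm across, 6 mm high, lying flat on the rear third of the tile. Leave alone. Origin: centre of its underside.
- disc: Copper disc, loose, 40 mm across, 4 mm thick, lying on the bench left of the plate. Leave alone. Origin: centre of its underside.
- handpiece: Steel rotary handpiece, loose, 175 mm long along own x, 22 mm thick, lying on the bench right of the plate. Leave alone. Origin: underside, 75 mm from its thick end (own -x).
- jar: Amber glass jar with black lid, loose, 44 mm across, 50 mm high, standing right of the tile. Leave alone. Origin: centre of its underside.
- pliers: Pliers with orange handles, loose, 150 mm long along own x, 12 mm thick, lying left of the tile. Leave alone. Origin: underside, near the pivot.
- hammer: Hammer, loose, 200 mm long along own x, lying on the bench well left of the plate. Leave alone. Origin: underside, near mid-length.
There are look-alikes about, which are no part of the job. Leave any purple look-alike of the plate alone. Of the things that look like the tile, the smaller one is meant.

How it is judged:
By the outcome, as a careful person would: the job done as asked, in the order asked, and still so for the second after the job is handed in, with the robot touching nothing.
It also fails if it takes over 58 s, if anything falls off the work surface, if the arm or the gripper's body presses on something with over 40 N, if the wrist force passes 120 N, or if a joint passes its speed limit or range.

## Working session

There is one attempt and no reset: what is moved stays moved. The work goes in short steps, Python scripts to look and compute and a tool call to move; the robot and the scene stay as the last step left them, time stands still between calls to the robot, and variables do not carry over. Pictures are saved under pics/ and viewed, at most 10 in all, crops included, and the job is handed in when it is done.

Besides the shell and the picture viewer there is one more tool, called after "Request:" as name(argument=value, ...) on one line, values as JSON. step_arm: Moves the arm, as the interface text tells. Its arguments: {"type":"object","properties":{"steps":{"type":"array","items":{"type":"number"}},"grip_force":{"type":"number"}},"required":["steps"]}

```bash
mkdir -p pics
cat > h.py <<'E'
import numpy as np,cv2,json
from cell import env
def snap(cam,fn,crop=None,s=1):
    r=env.read_camera(cam); im=r["image"][:,:,::-1].copy()
    np.savez(f"pics/{cam}.npz",K=r["camera_matrix"],R=r["R"],t=r["t"])
    if crop: a,b,c,d=crop; im=im[b:d,a:c]
    im=cv2.resize(im,None,fx=s,fy=s,interpolation=cv2.INTER_CUBIC); cv2.imwrite(fn,im)
def ray(cam,u,v,z):
    c=np.load(f"pics/{cam}.npz");R=c["R"];o=-R.T@c["t"];d=R.T@np.linalg.inv(c["K"])@[u,v,1]
    return (o+d*(z-o[2])/d[2])
def proj(cam,P):
    c=np.load(f"pics/{cam}.npz");q=c["K"]@(c["R"]@np.array(P)+c["t"]);return q[:2]/q[2]
E
python3 - <<'E'
from h import *
snap("scene","pics/s0.png",None,1.42);snap("wrist","pics/w0.png",None,1.42)
o=env.get_obs();print(o["time_s"],o["tool_pos"],o["tool_rot"],o["force"])
for c in("scene","wrist"):
    d=np.load(f"pics/{c}.npz");print(c,-d["R"].T@d["t"],d["R"][2])
E
```

```text
0.1 [ 6.49822519e-01 -2.48719783e-05  4.03784893e-01] [-1.79903368e+02  5.01651227e-03  9.00013066e+01] [ 0.24636259 -0.33560711 -0.26282913]
scene [1.01072929 0.35203369 0.76587475] [-0.47440399 -0.40483613 -0.78169595]
wrist [0.65118948 0.07600032 0.38321082] [-0.00151716 -0.27847539 -0.96044217]
```

View pics/s0.png

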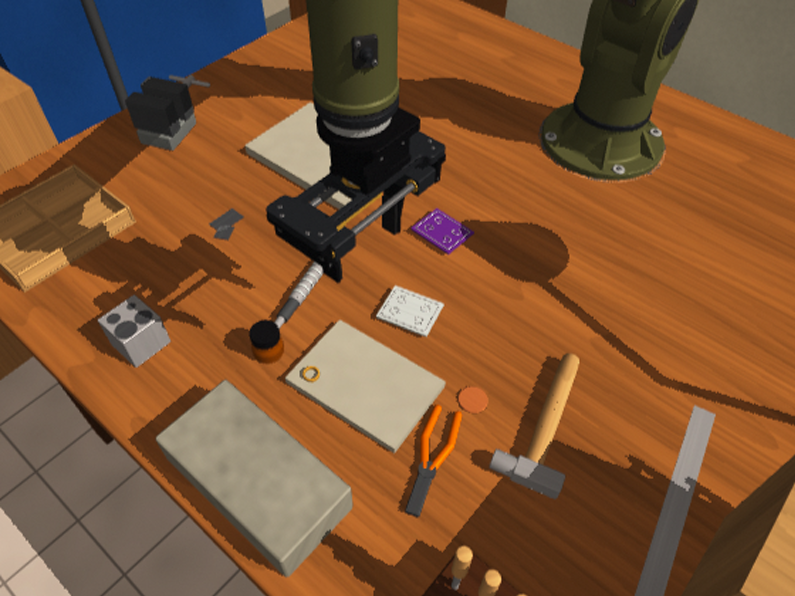

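View pics/w0.png

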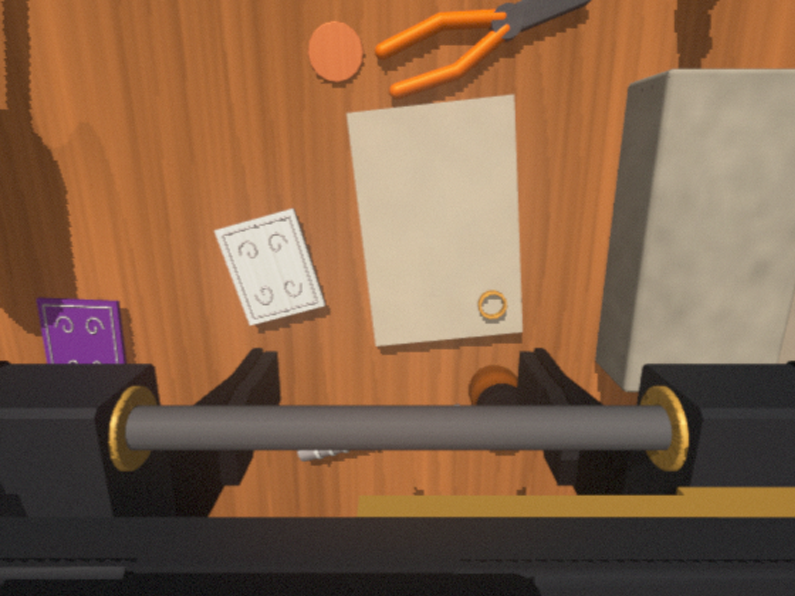

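The wrist view shows the plate at corners (215,230), (294,210), (325,305), (250,325). The tile is at (348,113), (514,95), (522,333), (377,347), with the ring at (492,305). The large grey slab on the right and the purple plate are the look-alikes.

Run:
```python
from h import *
f=1.42
def q(pts,z,n):
    P=np.array([ray("wrist",u/f,v/f,z) for u,v in pts]);c=P.mean(0)
    e=[np.linalg.norm(P[i]-P[i-1])*1e3 for i in range(4)]
    print(n,P[:,:2].round(4).tolist(),c.round(4),np.round(e,1))
    d=(P[1]+P[2]-P[0]-P[3]);print("  ownx yaw",np.degrees(np.arctan2(d[1],d[0])))
    d=(P[0]+P[1]-P[2]-P[3]);print("  owny yaw",np.degrees(np.arctan2(d[1],d[0])))
q([(215,230),(294,210),(325,305),(250,325)],.011,"plate")
q([(348,113),(514,95),(522,333),(377,347)],.013,"tile")
print(ray("wrist",492/f,305/f,.016),ray("wrist",335/f,52/f,.004))
c=np.load("pics/wrist.npz")["R"];print(c)
for p in [(.65,0,.22)]: print(proj("wrist",p)*f)
print(ray("wrist",320/f,455/f,.01))
```

```text
plate [[0.5101, 0.0232], [0.5717, 0.0383], [0.5921, -0.0371], [0.5304, -0.0541]] [ 0.5511 -0.0074  0.011 ] [79.9 63.5 78.1 64. ]
  ownx yaw 14.612791468350242
  owny yaw 104.91619757900028
tile [[0.615, 0.1072], [0.733, 0.1191], [0.7514, -0.0603], [0.6335, -0.0725]] [0.6832 0.0234 0.013 ] [180.6 118.7 180.3 118.5]
  ownx yaw 5.826623205455399
  owny yaw 95.86851266089342
[ 0.72518453 -0.03558937  0.016     ] [0.60605534 0.14856923 0.004     ]
[[ 9.99998845e-01 -5.10401241e-04 -1.43166094e-03]
 [-9.15285413e-05 -9.60443230e-01  2.78475839e-01]
 [-1.51716347e-03 -2.78475386e-01 -9.60442168e-01]]
[395.33601497 373.79411247]
[ 0.58163499 -0.17615284  0.01      ]
```

Request:
step_arm(steps=[0.35, -7, -50, 0, 0, 0.35, -7, -50, 0, 0, 0.35, -6.5, -49, 0, 0, 0.35, 0, 0, 20, 10.6, 0.35, 0, 0, 20, 10.6, 0.35, 0, 0, 20, 10.6, 0.35, 0, 0, 20, 10.6, 0.35, 0, 0, 20, 10.6, 0.35, 0, 0, 20, 10.6, 0.35, 0, 0, 20, 10.6, 0.35, 0, 0, 0, 1])

```text
time_s: 1.48
tool_pos: [0.5, -0.0205, 0.263]
tool_rot: [-179.9, 0.2, 14.9]
force: [-0.4, 0.1, 0.2]
grip_width: 0.0303
grasp_force: 0.0
```

Run:
```python
from h import *
snap("wrist","pics/w1.png",None,1.42)
o=env.get_obs();print(o["time_s"],o["tool_pos"],o["tool_rot"],o["force"],o["grip_width"])
R=np.radians(14.7);o_=np.array([.551,-.0074])
for a,b in [(-32,40),(32,40),(32,-40),(-32,-40)]:
    p=o_+np.array([[np.cos(R),-np.sin(R)],[np.sin(R),np.cos(R)]])@[a/1e3,b/1e3]; print(proj("wrist",[*p,.011])*1.42)
for t in(-.03,.03):
  p=np.array(o["tool_pos"]);print(proj("wrist",p+np.array([.0095*np.cos(R)-t*np.sin(R),.0095*np.sin(R)+t*np.cos(R),-.182]))*1.42)
```

```text
1.525 [ 0.50062847 -0.02048973  0.26421557] [-1.79974879e+02  1.04947449e-01  1.49111803e+01] [0.06131875 0.32581513 0.1775011 ] 0.03027880619124019
[316.26994798 277.04190718]
[309.93101234 139.92222985]
[486.16612232 140.35774374]
[479.18837741 277.39391378]
[481.63314    353.79711618]
[313.12263628 353.46220095]
```

View pics/w1.png

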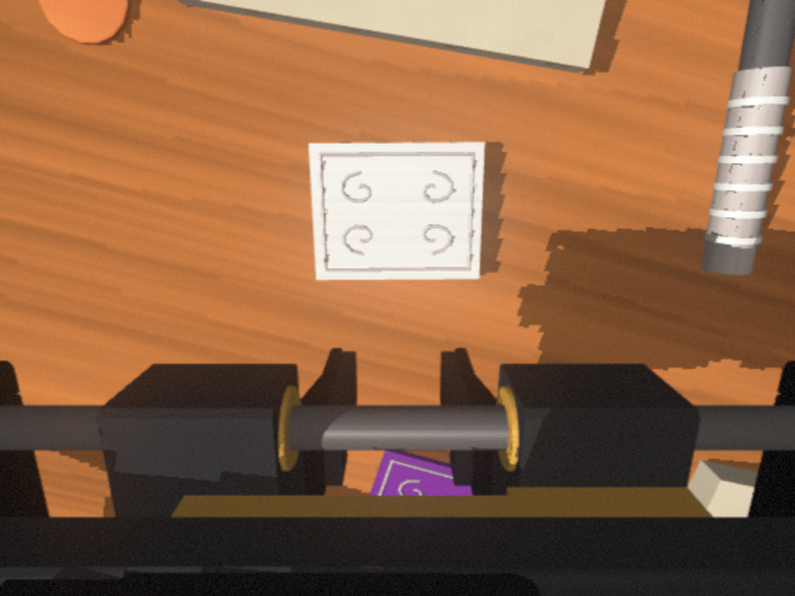

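The plate is where I predicted, within 1-2 px: corners (309,143), (485,142), (480,278), (317,278). Both fingertips sit squarely behind it, so I'll go down and make contact.

Request:
step_arm(steps=[0.35, 0, 0, 30, 0, 0.35, 0, 0, 30, 0, 0.35, 0, 0, 12, 0, 0.35, 0, 0, 5, 0, 0.35, 0, 0, 0, 0, 0.35, 0, 0, 0, 0])

```text
time_s: 2.28
tool_pos: [0.5016, -0.0205, 0.1888]
tool_rot: [180.0, -0.1, 14.8]
force: [-0.9, 0.1, -0.3]
grip_width: 0.0306
grasp_force: 0.0
```

Request:
step_arm(steps=[0.35, 3, 0, 2.5, 0, 0.35, 4, 0, 0, 0, 0.35, 3, 0, 0, 0, 0.35, 4, 0, 0, 1.1, 0.35, 4, 0, 0, 1.1, 0.35, 4, 0, 0, 1.1, 0.35, 4, 0, 0, 1.1, 0.35, 4, 0, 0, 1.1, 0.35, 4, 0, 0, 1.1, 0.35, 4, 0, 0, 1.1, 0.35, 4, 0, 0, 1.1, 0.35, 0, 0, 0, 0])

```text
time_s: 3.78
tool_pos: [0.5426, -0.0119, 0.1854]
tool_rot: [180.0, -0.1, 6.0]
force: [-0.2, 0.7, -0.3]
grip_width: 0.0305
grasp_force: 0.0
```

Run:
```python
from h import *
snap("wrist","pics/w2.png",None,1.42)
o=env.get_obs();print(o["time_s"],o["tool_pos"],o["tool_rot"],o["force"],o["grip_width"])
p=np.array(o["tool_pos"]);print(p[0]*.9948+p[1]*.1019, -p[0]*.1019+p[1]*.9948)
```

```text
3.825 [ 0.54245196 -0.01189662  0.18544687] [ 1.79989010e+02 -5.34623411e-02  6.00342628e+00] [-0.04911047  0.24901797  0.15674774] 0.030796672787507192
0.5384189455255406 -0.06711061339558479
```

View pics/w2.png

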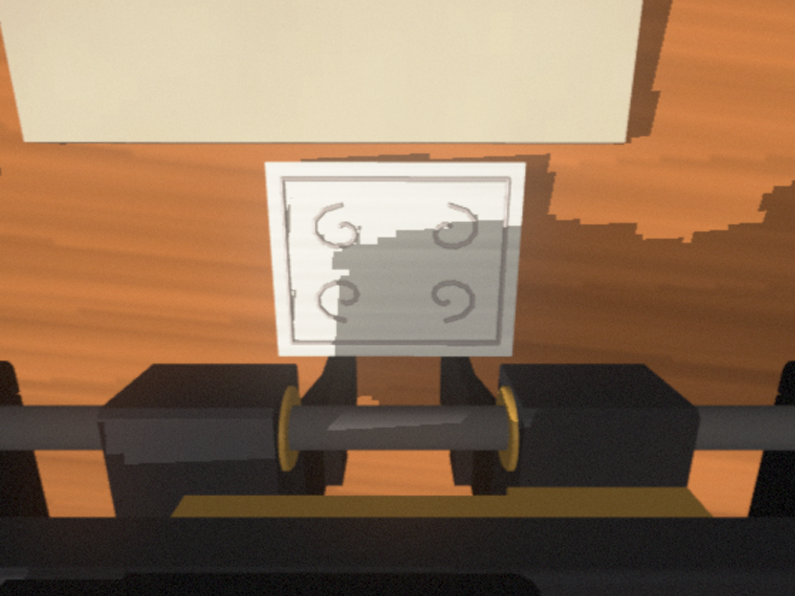

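The plate is square to the tile: its front edge is at row 162 and the tile edge at row 142, a gap of about 7 mm. I'll close it gently.

Request:
step_arm(steps=[0.35, 2, 0, 0, 0, 0.35, 2, 0, 0, 0, 0.35, 2, 0, 0, 0, 0.35, 1, 0, 0, 0, 0.35, 0, 0, 0, 0])

```text
time_s: 4.45
tool_pos: [0.5489, -0.0112, 0.1852]
tool_rot: [180.0, 0.0, 6.0]
force: [-2.7, -0.4, 1.6]
grip_width: 0.0302
grasp_force: 1.1
```

Request:
step_arm(steps=[0.35, 1, 0, 0, 0, 0.35, 1, 0, 0, 0, 0.35, 0, 0, 0, 0])

```text
time_s: 4.82
tool_pos: [0.5497, -0.0112, 0.1849]
tool_rot: [-180.0, 0.3, 6.0]
force: [-7.8, -1.2, 5.0]
grip_width: 0.0306
grasp_force: 3.4
```

Request:
step_arm(steps=[0.35, 1, 0, 0, 0, 0.35, 1, 0, 0, 0, 0.35, 0, 0, 0, 0])

```text
time_s: 5.2
tool_pos: [0.5506, -0.0111, 0.1846]
tool_rot: [-180.0, 0.5, 6.0]
force: [-10.4, -0.0, 7.4]
grip_width: 0.0305
grasp_force: 5.5
```

Request:
step_arm(steps=[0.35, 0.2, 0, -1, 0, 0.35, 0.2, 0, -1, 0, 0.35, 0, 0, -1, 0, 0.35, 0, 0, -1, 0, 0.35, 0, 0, -1, 0, 0.35, 0, 0, 0, 0])

```text
time_s: 5.95
tool_pos: [0.5506, -0.011, 0.1882]
tool_rot: [-180.0, 0.5, 6.0]
force: [-8.6, -0.6, -0.2]
grip_width: 0.0302
grasp_force: 3.9
```

Run:
```python
from h import *
snap("side","pics/d3.png",None,1.42)
print(env.get_obs()["force"],proj("side",[.59,-.007,.01])*1.42)
```

```text
[-8.20743132 -0.49194238 -0.73912336] [410.62366789 290.27984331]
```

View pics/d3.png

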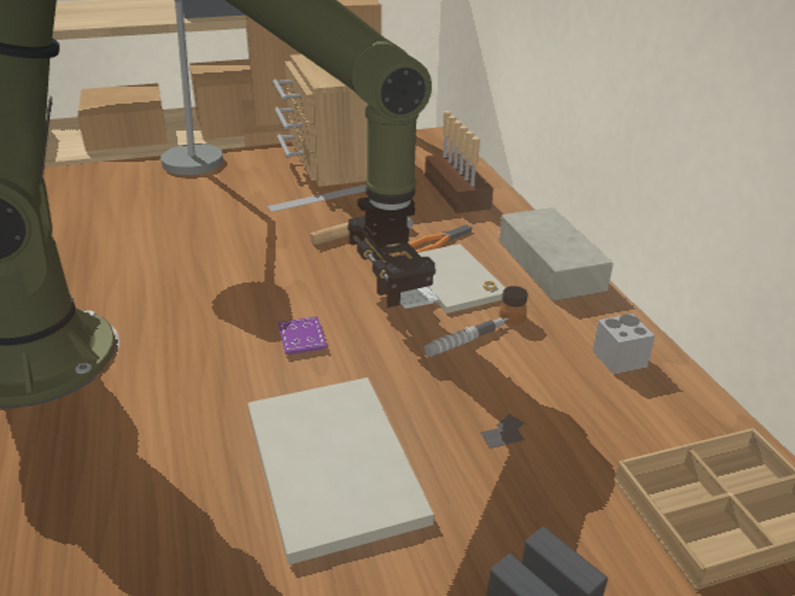

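Request:
step_arm(steps=[0.35, 0.5, 0, -1, 0, 0.35, 0.3, 0, -1, 0, 0.35, 0.3, 0, -1, 0, 0.35, 0, 0, -1, 0, 0.35, 0, 0, -1, 0, 0.35, 0, 0, 0, 0])

```text
time_s: 6.75
tool_pos: [0.5513, -0.011, 0.193]
tool_rot: [-180.0, 0.6, 6.0]
force: [-8.9, -1.5, -0.6]
grip_width: 0.0302
grasp_force: 4.6
```

Run:
```python
from h import *
snap("wrist","pics/w4.png",None,1.42)
print(env.get_obs()["force"])
```

```text
[-9.04729406 -1.65368496  0.34152066]
```

View pics/w4.png

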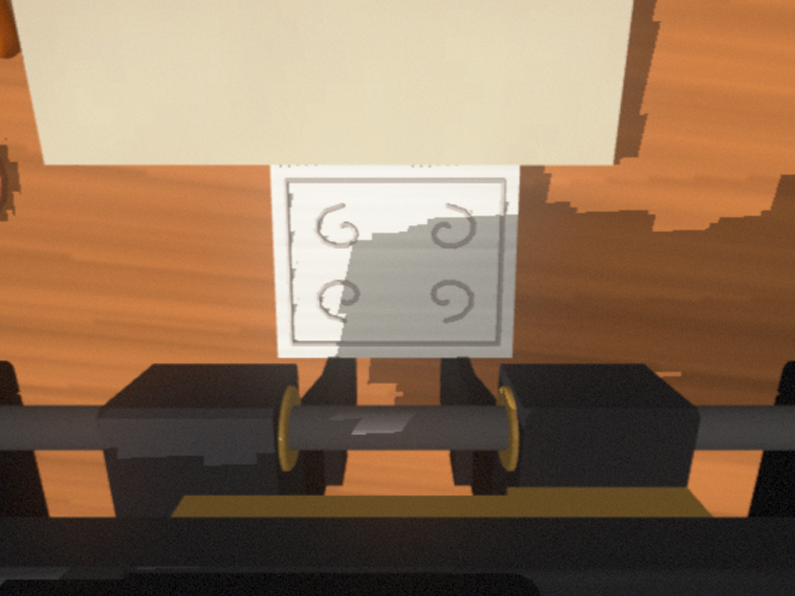

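The rear rim's width in the image is unchanged (278–512) while the front edge shrank, so the rim is rising with the fingers. I'll follow the arc.

Request:
step_arm(steps=[0.35, 0.2, 0, -2, 0, 0.35, 0.4, 0, -2, 0, 0.35, 0.5, 0, -2, 0, 0.35, 0.6, 0, -2, 0, 0.35, 0.7, 0, -2, 0, 0.35, 0, 0, 0, 0])

```text
time_s: 7.55
tool_pos: [0.5534, -0.0108, 0.2031]
tool_rot: [-180.0, 0.7, 6.0]
force: [-11.1, -1.8, 1.8]
grip_width: 0.0307
grasp_force: 5.5
```

Request:
step_arm(steps=[0.35, 0.7, 0, -2, 0, 0.35, 0.8, 0, -2, 0, 0.35, 0.9, 0, -2, 0, 0.35, 1, 0, -2, 0, 0.35, 0, 0, 0, 0])

```text
time_s: 8.18
tool_pos: [0.5565, -0.0105, 0.2112]
tool_rot: [-180.0, 0.7, 6.0]
force: [-12.7, -0.9, 4.4]
grip_width: 0.0302
grasp_force: 6.5
```

Request:
step_arm(steps=[0.35, 0.8, 0, -2, 0, 0.35, 1.2, 0, -2, 0, 0.35, 1.4, 0, -2, 0, 0.35, 1.6, 0, -2, 0, 0.35, 0, 0, 0, 0])

```text
time_s: 8.8
tool_pos: [0.5636, -0.0098, 0.221]
tool_rot: [-180.0, 0.3, 6.0]
force: [-7.9, -0.8, 6.7]
grip_width: 0.0305
grasp_force: 4.4
```

Request:
step_arm(steps=[0.35, 1.8, 0, -2, 0, 0.35, 2, 0, -2, 0, 0.35, 2, 0, -2, 0, 0.35, 0, 0, 0, 0])

```text
time_s: 9.3
tool_pos: [0.5715, -0.0088, 0.2276]
tool_rot: [180.0, -0.1, 6.0]
force: [-1.6, -0.1, 1.8]
grip_width: 0.0307
grasp_force: 0.9
```

Run:
```python
from h import *
snap("wrist","pics/w5.png",None,1.42)
print(env.get_obs()["force"])
```

```text
[-1.37250253  0.65177167  0.3539599 ]
```

View pics/w5.png

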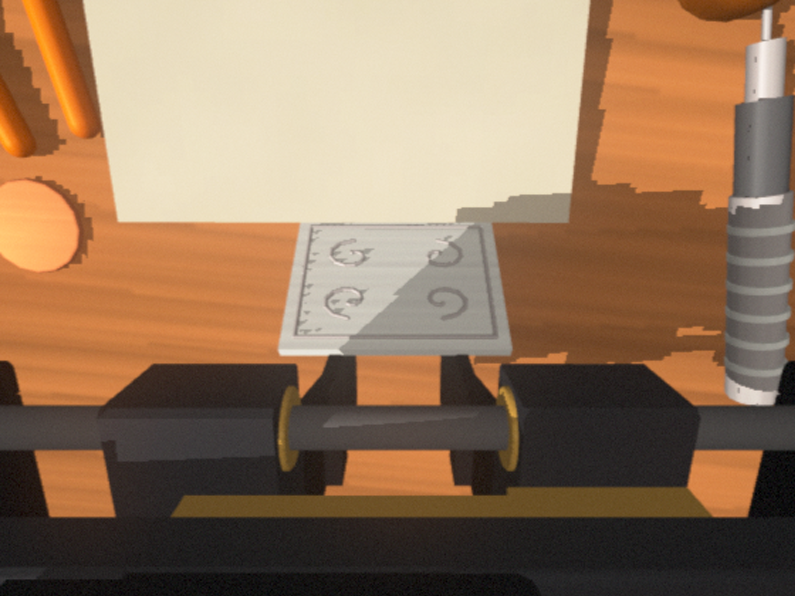

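The plate is now at about 45–50°, square and under light load (face foreshortened between rows 222 and 352). I'll carry on with more forward motion.

Request:
step_arm(steps=[0.35, 2, 0, -1.8, 0, 0.35, 2.2, 0, -1.6, 0, 0.35, 2.3, 0, -1.4, 0, 0.35, 2.4, 0, -1.3, 0, 0.35, 2.4, 0, -1.1, 0, 0.35, 0, 0, 0, 0])

```text
time_s: 10.1
tool_pos: [0.5825, -0.0076, 0.2346]
tool_rot: [180.0, -0.0, 6.0]
force: [-1.0, 0.4, 0.5]
grip_width: 0.0306
grasp_force: 0.3
```

Request:
step_arm(steps=[0.35, 2.5, 0, -1.1, 0, 0.35, 2.5, 0, -1, 0, 0.35, 2.5, 0, -0.9, 0, 0.35, 2.5, 0, -0.8, 0, 0.35, 0, 0, 0, 0])

```text
time_s: 10.72
tool_pos: [0.5924, -0.0066, 0.2383]
tool_rot: [180.0, -0.0, 6.0]
force: [-0.6, 0.0, 0.1]
grip_width: 0.0305
grasp_force: 0.2
```

Run:
```python
from h import *
snap("wrist","pics/w6.png",None,1.42)
print(env.get_obs()["force"])
```

```text
[0.22284714 0.8858347  0.39982522]
```

View pics/w6.png

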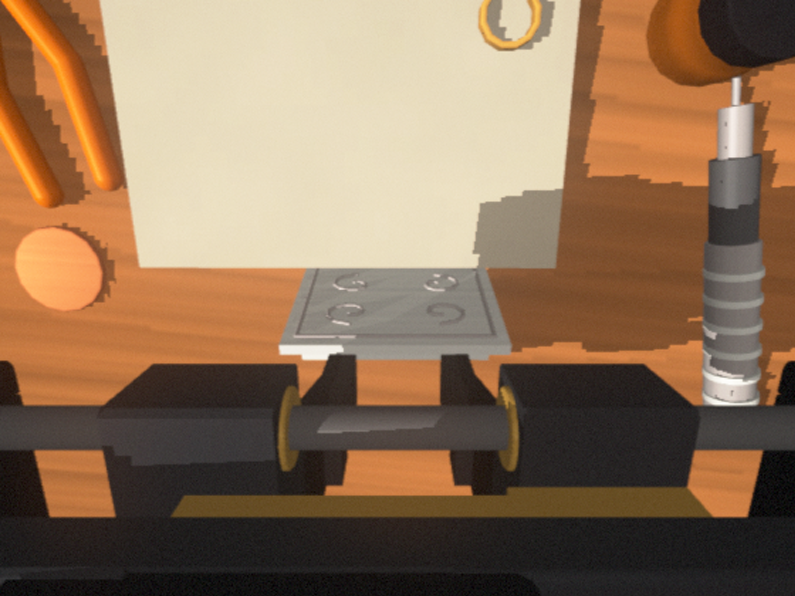

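Request:
step_arm(steps=[0.35, 2.5, 0, -0.8, 0, 0.35, 2.5, 0, -0.7, 0, 0.35, 2.5, 0, -0.6, 0, 0.35, 2.5, 0, -0.5, 0, 0.35, 2.5, 0, -0.3, 0, 0.35, 2.5, 0, -0.2, 0, 0.35, 0, 0, 0, 0])

```text
time_s: 11.65
tool_pos: [0.6073, -0.005, 0.2414]
tool_rot: [180.0, -0.0, 6.0]
force: [-0.1, -0.4, 0.0]
grip_width: 0.0306
grasp_force: 0.1
```

Request:
step_arm(steps=[0.35, 2.5, 0, 0, 0, 0.35, 2.5, 0, 0, 0, 0.35, 2.5, 0, 0, 0, 0.35, 2.5, 0, 0, 0, 0.35, 0, 0, 0, 0])

```text
time_s: 12.28
tool_pos: [0.6173, -0.004, 0.2415]
tool_rot: [180.0, -0.0, 6.0]
force: [-0.1, 0.2, 0.7]
grip_width: 0.0307
grasp_force: 0.5
```

Request:
step_arm(steps=[0.35, 2.5, 0, 0, 0, 0.35, 2.5, 0, 0, 0, 0.35, 2.5, 0, 0, 0, 0.35, 2.5, 0, 0, 0, 0.35, 0, 0, 0, 0])

```text
time_s: 12.9
tool_pos: [0.6272, -0.0029, 0.2413]
tool_rot: [180.0, -0.0, 6.0]
force: [0.6, 0.4, -0.1]
grip_width: 0.0305
grasp_force: 0.0
```

Run:
```python
from h import *
snap("wrist","pics/w7.png",None,1.42)
o=env.get_obs();print(o["force"],o["tool_pos"])
```

```text
[0.67995274 0.77170974 0.6893636 ] [ 0.62706069 -0.00296061  0.24130596]
```

View pics/w7.png

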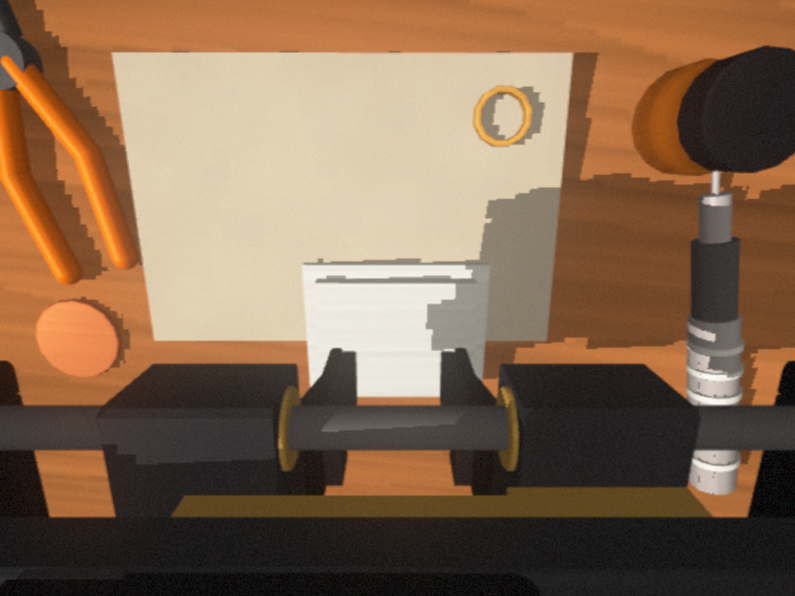

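The plate is over, back up, with its far edge at row 263, near edge at about row 396 and the tile front at row 340. The overhang looks too large, so I'll measure it before pushing further on.

Run:
```python
from h import *
n=np.array([.9948,.1019,0]);t=np.array([-.1019,.9948,0])
for nm,u,v,z in [("tile front",240,340,.013),("tile back",340,53,.013),("far rim L",303,264,.017),("far rim R",490,264,.017),("near mid",400,397,.017),("near mid blk",400,397,.024),("blk far L",316,281,.024),("blk far R",476,281,.024)]:
    p=ray("wrist",u/1.42,v/1.42,z);print(nm,p.round(4),(p@n).round(4),(p@t).round(4))
```

```text
tile front [0.6177 0.0683 0.013 ] 0.6214 0.0051
tile back [0.7414 0.0313 0.013 ] 0.7408 -0.0444
far rim L [0.657  0.0408 0.017 ] 0.6578 -0.0264
far rim R [ 0.6654 -0.039   0.017 ] 0.6579 -0.1066
near mid [ 0.5986 -0.0073  0.017 ] 0.5948 -0.0682
near mid blk [ 0.6023 -0.0068  0.024 ] 0.5984 -0.0682
blk far L [0.652  0.0338 0.024 ] 0.652 -0.0328
blk far R [ 0.6589 -0.0328  0.024 ] 0.6521 -0.0998
```

It is flat, but 27 mm overhangs. I'll go behind it and push it about 24 mm further on.

Request:
step_arm(steps=[0.35, -10, 0, -3, 0, 0.35, -13, 0, 0, 0, 0.35, -13, 0, 0, 0, 0.35, -13, 0, 0, 0, 0.35, 0, 0, 20, 0, 0.35, 0, 0, 20, 0, 0.35, 0, 0, 10, 0, 0.35, 0, 0, 4, 0, 0.35, 0, 0, 0, 0, 0.35, 0, 0, 0, 0])

```text
time_s: 14.2
tool_pos: [0.5786, -0.0081, 0.1911]
tool_rot: [180.0, -0.1, 6.0]
force: [-0.1, 0.2, 1.3]
grip_width: 0.0304
grasp_force: 0.0
```

Request:
step_arm(steps=[0.35, 3, 0, 0, 0, 0.35, 3, 0, 0, 0, 0.35, 2.5, 0, 0, 0, 0.35, 2.5, 0, -0.2, 0, 0.35, 2.5, 0, -0.2, 0, 0.35, 2.5, 0, -0.2, 0, 0.35, 2.5, 0, -0.2, 0, 0.35, 2.5, 0, -0.2, 0, 0.35, 2.5, 0, -0.2, 0, 0.35, 2.5, 0, -0.2, 0, 0.35, 2.5, 0, -0.2, 0, 0.35, 0, 0, 0, 0])

```text
time_s: 15.7
tool_pos: [0.607, -0.005, 0.1921]
tool_rot: [180.0, -0.1, 6.0]
force: [-0.1, 0.3, 0.2]
grip_width: 0.0304
grasp_force: 0.0
```

Request:
step_arm(steps=[0.35, 2, 0, 0, 0, 0.35, 2, 0, 0, 0, 0.35, 1.5, 0, 0, 0, 0.35, 0, 0, 0, 0])

```text
time_s: 16.2
tool_pos: [0.6123, -0.0045, 0.192]
tool_rot: [180.0, -0.0, 6.0]
force: [-0.2, 0.7, 1.0]
grip_width: 0.0304
grasp_force: 0.3
```

Now back off, rise and check.

Request:
step_arm(steps=[0.35, -5, 0, 0, 0, 0.35, -15, 0, 0, 0, 0.35, -20, 0, 0, 0, 0.35, 0, 0, -25, 0, 0.35, 0, 0, -25, 0, 0.35, 0, 0, -25, 0, 0.35, 0, 0, 0, 0, 0.35, 0, 0, 0, 0])

```text
time_s: 17.2
tool_pos: [0.5719, -0.0087, 0.2662]
tool_rot: [-180.0, 0.0, 6.0]
force: [-0.1, 0.7, -0.2]
grip_width: 0.0302
grasp_force: 0.0
```

Run:
```python
from h import *
snap("wrist","pics/w8.png",None,1.42)
o=env.get_obs();print(o["force"],o["tool_pos"])
```

```text
[-0.22069133 -0.34733028  1.17082124] [ 0.57173206 -0.00872805  0.26582116]
```

View pics/w8.png

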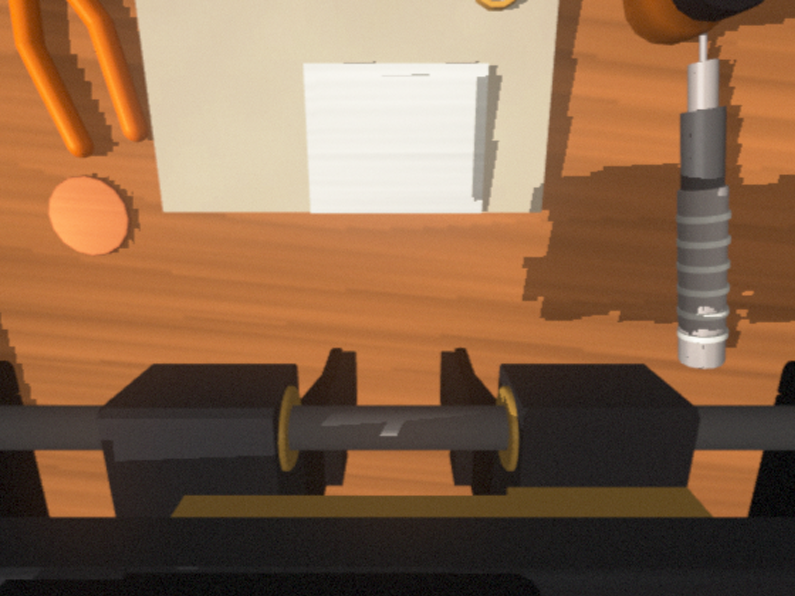

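The plate lies flat on the tile with its back up. Its near edge (row 213) is level with the tile's front edge (row 212), and the other objects haven't been touched. Handing in.

```bash
python3 -c "
from cell import env
print(env.sign_off())"
```

```text
the job is handed in; nothing more can be done
None
```

The plate was turned over with the fingertips and now lies flat on the soldering tile, back up, its near edge about level with the tile's front; nothing else was touched, and I handed the job in at about 17 s.

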